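Turn the slab carrier over onto the lap and throw the drive lever into the marked notch

ROBOT

A 6-joint arm with a two-finger parallel gripper is mounted at the origin on the work surface. World frame = base frame: x ahead of the robot, y to its left, z up, the work surface at z = 0. Lengths are in m, angles in rad, forces in N, time in s.
With the tool pointing down it reaches from about 0.35 to 0.775 m from the base axis. Payload 7.3 kg.
Tool frame: the origin (TCP) lies midway between the tips of the shut fingers; the grasp point (between the pads) lies 19 mm behind it (tcp_to_grasp is the distance from the TCP to the grasp point, in m); z points along the fingers, y is the line along which they close (so a half turn about z gives the same grasp; the last joint's range is limited). The gripper opens to 92 mm and grips with 3 to 60 N. Pads are 19 mm wide; open, the fingers measure 130 mm over their backs; the gripper's body (75 mm by 190 mm) begins 47 mm behind the grasp point.
Start: joints at [-1.48, 0.342, 1.524, -0, 1.275, -0.146], TCP at [0.123, -0.51, 0.227] pointing down, gripper open.
Joint ranges: [-2.53, 2.53], [-0.77, 2.02], [0.04, 2.7], [-1, 4.14], [0.28, 2.66], [-3.11, 3.11]. Speed limits (rad/s): [2.57, 2.57, 3.14, 3.14, 3.14, 3.14].

INTERFACE

Orientations are given as [roll, pitch, yaw] about the fixed x, y, z axes, in that order (R = Rz(yaw) Ry(pitch) Rx(roll)).
In Python, from cell import observe, read_camera, calibration, hand_in, tcp_to_grasp gives the robot as it stands.
- The arm moves only by the tool send_rows, never from a script. Its argument "targets" is a list of rows, each a list of 5 numbers: the opening, from 0 (shut) to 1 (fully open), then the shift along the world's x, y, z in m, then the turn about the world's z in rad. A call has 1 to 5 rows; each row shifts and turns the commanded pose from where the row before left it; what a row does not reach is not made up. A row lasts 1/10 s, in which the tool goes at most 50 mm and 8.59 degrees, less where a joint would pass 70% of its speed; a pose out of reach is approached as far as the arm can. A call is refused whole if a number of a shift passes 0.05 or a number of a turn 0.15, either way. A call with a gripper value outside its range is refused whole. The fingers move at their own pace and stop on an object; "grip_force" is the grip in N (left out, the last holds). Time passes only in rows, so rows that do not move let the fingers close. It gives the time, the measured TCP pose, the force, the opening and the grip force at its end, in the units of the state.
- observe(): the state, without advancing time (a new reading comes with each control period).
- read_camera(name): name is "side" or "top" or "wrist"; returns (picture, depth): 384x512x3 uint8, red, green, blue; 384x512 float32, m along the optical axis (not along the pixel's ray), 0 where there is no reading.
- calibration(name): a dict with "intrinsics" (3x3 intrinsics, pixels), "k1" (the pictures are not rectified: a ray, as slopes to the right and down, at radius r is drawn at 1 + k1 r^2 times it, then the intrinsics apply), "world_to_cam" (4x4, takes a point from world to camera coordinates); the wrist camera has in their place "hand_eye" (4x4, takes a point from camera to tool coordinates, whose origin is the TCP and whose axes are the flange's). Camera axes: x right, y up, looking along -z (the intrinsics and any distortion apply to the point x, -y, -z); pixel columns grow to the right and rows downward; lengths in m; the calibration is good to about 2 mm. A picture is of the moment at which its call begins: read the wrist's pose just before it. calibration takes no time and is no camera call.
- hand_in(): hands the job in; it is judged then, once.
The state is a dict: "time": time; "qpos": joint angles; "qvel": joint speeds; "joint_efforts": joint torques, N m; "tool_pos": TCP position; "tool_rot": TCP orientation; "contact_force": force on the tool from outside, world axes, zero at the start; "torque": the same for the moment, N m; "opening": finger opening in m; "grip_force": force on a finger pad.
Only numpy, scipy, OpenCV 4.12 (cv2) and the standard library are available. Lean on these libraries where they do the work, as an engineer would, in place of code of your own. Each camera call takes 0.05 s, during which the arm holds its last target. There are 200 camera calls.

TASK

Turn the hinged carrier with the stone slab right over by its bar, setting the stone down gently on the lap disc without letting it drop. Then lift the drive lever out of its idle gap, swing it round and let it down fully home in the notch that has the square plate beside it. Leave the loose things on the bench alone.

Things in the scene. Friction and masses are not known exactly. Their poses are not given: they have to be found in the camera images.
- lap: Grey flat-lap machine fixed to the bench, base 220 x 330 x 55 mm. Origin: on the bench under the middle of the hinge line; x along the hinge line, y from the steel lap disc (150 mm across, centre at y = -90 mm, top 72 mm up) to the wooden park rest (y = 45 mm, top 109 mm up), z up. Hinge posts at x = +-58 mm, 125 mm high
- carrier (a joint): Angle of the hinged carrier (rad): 0 = on the park rest, stone up; 1.57 upright; 3.14 = turned right over, stone down on the lap disc. Falls freely to the side it leans. About 0.5 kg: aluminium plate 104 x 50 x 8 mm, 20 to 70 mm from the hinge, with wood block and stone slab 85 x 50 x 14 mm (face 40 mm off the hinge plane), two straps and a round bar
- carrier_bar (a point): Middle of the carrier's round steel bar, 12 mm thick, parallel to the hinge line and 150 mm from it; 84 mm of bar are free between the straps. Bar centre is 113 mm above the bench at both ends of the swing (base below it 55 mm high), 263 mm when upright. Clear gap of 74 mm between bar and plate
- carrier_hinge (a point): Middle of the carrier's hinge line, 113 mm above the bench; axes as lap
- gearbox: Green drive box fixed to the bench, 220 x 270 x 60 mm. Origin: centre of its underside; x towards the lever pivot, z up. On top, steel lands 16 mm high, 26 mm wide, in an arc 90 mm from the pivot, joined by an inner wall, form a gate: a wide idle gap (lever angle -0.95 to -0.55), then three notches 20 mm wide at lever angles -0.11, 0.31 and 0.73 rad
- lever_pivot (a point): Point where the lever's vertical swing axis and its level lift hinge cross, fixed on the drive box at (70, 0, 95) mm in the frame of gearbox
- lever (a joint): Swing of the drive lever about the vertical pivot (rad), -0.95 to 0.95. At angle a the lever points from the pivot along (-cos a, -sin a) in the gearbox frame. It stays where it is left
- lever_arm (a joint): Lift of the lever about its level hinge at the pivot (rad): 0 = fully down (key home in a notch or the idle gap), at most 0.5. Falls by its own weight (about 2.5 N at the ball). Its key (14 mm wide, below the lever 90 mm from the pivot) clears the lands above 0.2 rad; resting on a land it stands at about 0.15
- lever_ball (a point): Centre of the black ball knob, 36 mm across, on the lever's end: 150 mm out from the pivot and 36 mm above the lever's line, so 131 mm above the bench when down, 71 mm above the box top. Lifted by p it is 150 cos p - 36 sin p mm out and 150 sin p + 36 cos p mm above the pivot
- lever_nose (a point): Point on the lever's centre line 125 mm out from the pivot; right over the marker of the notch when the lever is in that notch
- mark: The notch marker: square steel plate 30 x 30 x 6 mm fixed on the box top, centred 125 mm from the lever pivot, just outside the notch that is wanted. Origin: centre of its underside, 60 mm above the bench. The other two notches have only a plain round cap 14 mm across and 4 mm high in that place
- rough_slab: Loose stone slab 110 x 80 x 16 mm lying on the bench, bystander; origin at the centre of its underside
- oil_bottle: Loose white bottle 60 mm across, 160 mm high, bystander; origin at the centre of its underside
- wrench: Loose steel wrench 170 mm long lying on the bench, bystander; origin on the bench under its middle
- grit_jar: Loose glass jar 70 mm across, 80 mm high, bystander; origin at the centre of its underside

How it is judged:
On the way, in this order (a step that is already met when the one before it is completed fails the run):
1. the carrier is turned right over and lies still with the stone on the lap disc (value of joint carrier above 3.06 rad and velocity of joint carrier below 0.2 rad/s), for 0.2 s.
2. the drive lever is lifted while still at the idle gap, not forced over the first land (value of joint lever below -0.52 rad and value of joint lever_arm above 0.1 rad), for 0.05 s.
3. the drive lever is fully down in the notch with the square plate (horizontal distance between lever_nose and mark below 0.01 m and value of joint lever_arm below 0.04 rad), for 0.2 s.
At the end, for the whole second after the job is handed in: The carrier lies turned over (at least 3.06 rad) with the stone on the lap disc, and the drive lever is fully down (lift under 0.04 rad) in the marked notch, its nose within 10 mm of the middle of the square plate seen from above, at rest (all of step 3 and value of joint carrier above 3.06 rad and velocity of joint lever between -0.1 and 0.1 rad/s); the robot touches nothing.
It fails at once if the carrier falls onto the lap disc (turning faster than 3.5 rad/s in the last 40 degrees) (value of joint carrier above 2.44 rad and velocity of joint carrier above 3.5 rad/s).
It fails at once if a loose thing on the bench is moved by more than 30 mm (distance of any of rough_slab, oil_bottle, wrench, grit_jar from where it was at the start of the episode above 0.03 m).
It also fails if it takes over 61 s, if anything falls off the work surface, if the arm or the gripper's body presses on something with over 40 N, if the wrist force passes 120 N, or if a joint passes its speed limit or range.

## Working session

There is one attempt and no reset: what is moved stays moved. The work goes in short steps, Python scripts to look and compute and a tool call to move; the robot and the scene stay as the last step left them, time stands still between calls to the robot, and variables do not carry over. Pictures are saved under pics/ and viewed, at most 10 in all, crops included, and the job is handed in when it is done.

Besides the shell and the picture viewer there is one more tool, called after ">>>" as name(argument=value, ...) on one line, values as JSON. send_rows: Moves the arm, as the interface text tells. Its arguments: {"type":"object","properties":{"targets":{"type":"array","items":{"type":"array","items":{"type":"number"}}},"grip_force":{"type":"number"}},"required":["targets"]}

```bash
mkdir -p pics; ls
cat > h.py <<'E'
import numpy as np, cv2
from cell import observe, read_camera, calibration, tcp_to_grasp
from scipy.spatial.transform import Rotation as Ro
def cam(name, st=None):
    c=calibration(name); K=np.array(c["intrinsics"]); k1=c["k1"]
    if name=="wrist":
        T=np.eye(4); T[:3,:3]=Ro.from_euler('xyz',st["tool_rot"]).as_matrix(); T[:3,3]=st["tool_pos"]
        c2w=T@np.array(c["hand_eye"])
    else: c2w=np.linalg.inv(np.array(c["world_to_cam"]))
    return K,k1,c2w
def slopes(K,k1,px):
    px=np.asarray(px,float).reshape(-1,2)
    d=np.array([k1,0,0,0],float)
    return cv2.undistortPoints(px[:,None,:],K,d)[:,0,:]
def ray(C,px):
    K,k1,c2w=C; s=slopes(K,k1,px)
    d=np.c_[s[:,0],-s[:,1],-np.ones(len(s))]
    return c2w[:3,3],d@c2w[:3,:3].T
def onz(C,px,z):
    o,d=ray(C,px); return o+d*((z-o[2])/d[:,2])[:,None]
def cloud(C,dep,px):
    o,d=ray(C,px); px=np.asarray(px,int).reshape(-1,2)
    return o+d*dep[px[:,1],px[:,0]][:,None]
def proj(C,P):
    K,k1,c2w=C; P=np.asarray(P,float).reshape(-1,3)
    q=(P-c2w[:3,3])@c2w[:3,:3]; s=np.c_[q[:,0],-q[:,1]]/-q[:,2:]
    s=s*(1+k1*(s**2).sum(1))[:,None]
    return s@K[:2,:2].T+K[:2,2]
E
python3 - <<'E'
from h import *
st=observe(); print(st, tcp_to_grasp)
for n in("top","side"):
    p,d=read_camera(n); np.savez(n+"0.npz",p=p,d=d); C=cam(n); print(n,C[2].round(3).tolist(),C[0].round(1).tolist(),C[1])
    cv2.imwrite(f"pics/{n}0.png",cv2.resize(p[:,:,::-1],(768,576)))
E
```

```text
pics
{'time': 0.0, 'qpos': array([-1.47998423e+00,  3.42694972e-01,  1.52504813e+00, -1.16028771e-05,
        1.27542444e+00, -1.45976451e-01]), 'qvel': array([ 0.00057304,  0.00124168, -0.00026796, -0.00010533,  0.00030591,
       -0.00018146]), 'joint_efforts': array([-1.73202381e-03, -4.31250286e+01, -2.44215381e+01,  7.15850922e-02,
        5.58888889e-02, -1.26355239e-04]), 'tool_pos': array([ 0.12314624, -0.50990959,  0.22604853]), 'tool_rot': array([-3.14003291e+00, -2.18102997e-04,  2.36791761e-01]), 'contact_force': array([ 0.147312  ,  0.3014055 , -0.11791716]), 'torque': array([ 0.02852856, -0.04838356, -0.0323773 ]), 'grip_force': 0.0, 'opening': 0.09187676632866694} 0.0188
top [[0.118, 0.973, -0.199, 0.445], [-0.993, 0.115, -0.026, 0.035], [-0.002, 0.201, 0.98, 0.976], [0.0, 0.0, 0.0, 1.0]] [[396.1, 0.0, 256.6], [0.0, 396.1, 196.1], [0.0, 0.0, 1.0]] 0.0033486135831125303
side [[-0.958, 0.196, -0.21, 0.38], [-0.288, -0.66, 0.694, 0.828], [-0.003, 0.725, 0.689, 0.866], [0.0, 0.0, 0.0, 1.0]] [[405.5, 0.0, 258.0], [0.0, 405.5, 190.8], [0.0, 0.0, 1.0]] -0.0880317308583484
```

View pics/top0.png

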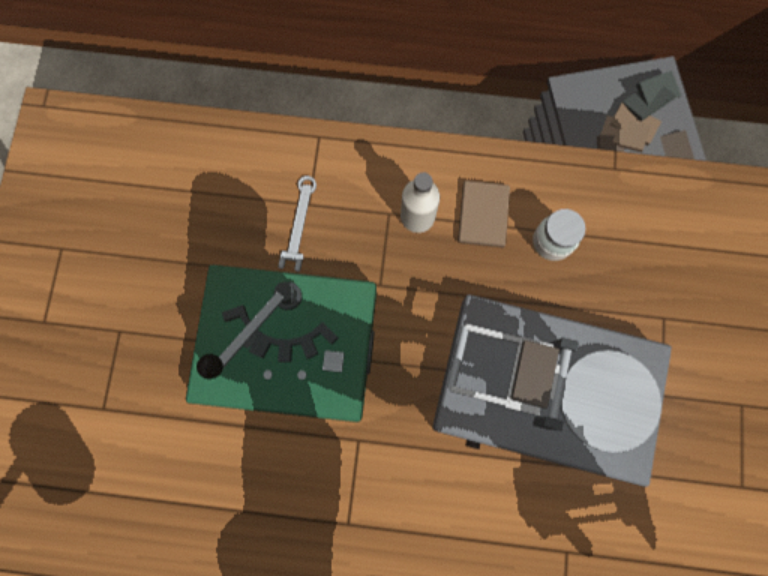

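View pics/side0.png

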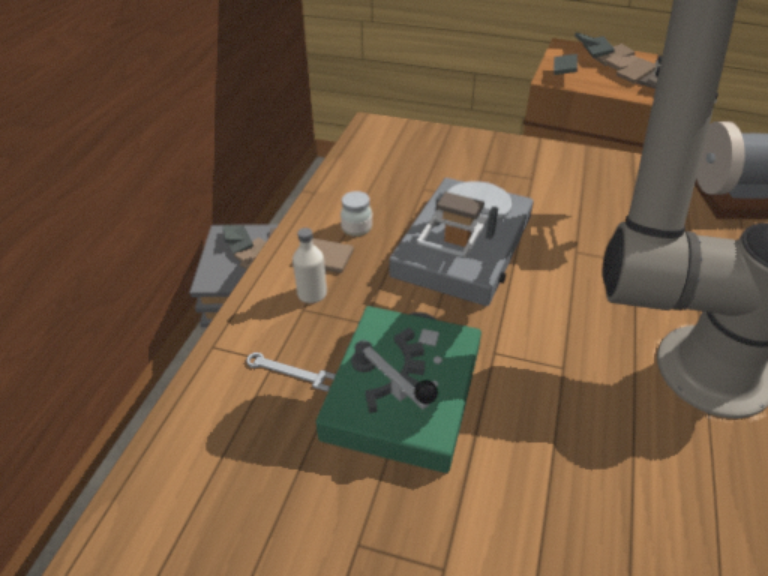

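The top view shows the carrier bar at about (460,358), hinge (557,385), disc (612,401), lever ball (209,366), pivot (289,294) and square plate (333,361). The caps at (267,375) and (302,375) put the plate at the last notch. The side view shows the same: ball (426,391), plate (429,337), bar (430,240).

```bash
cat > m1.py <<'E'
from h import *
D={}
for n in("top","side"):
    z=np.load(n+"0.npz"); D[n]=(cam(n),z["p"],z["d"])
    C,p,d=D[n]
    v,u=np.mgrid[0:384,0:512]; px=np.c_[u.ravel(),v.ravel()]
    X=cloud(C,d,px).reshape(384,512,3); X[d==0]=np.nan
    hsv=cv2.cvtColor(p,cv2.COLOR_RGB2HSV); g=p.max(2).astype(int)
    D[n]+=(X,hsv,g)
    x,y,h=X[...,0],X[...,1],X[...,2]
    # green box
    gm=((hsv[...,0]>60)&(hsv[...,0]<95)&(hsv[...,1]>90)&(abs(h-.06)<.012))
    c=max(cv2.findContours(gm.astype(np.uint8),0,2)[0],key=cv2.contourArea)
    W=onz(C,c[:,0,:].astype(float),.06)[:,:2]
    r=cv2.minAreaRect((W*1000).astype(np.float32)); print(n,"box",r,"z",np.nanmedian(h[gm]))
    # ball: dark, high
    box0=np.array(r[0])/1000; near=(abs(x-box0[0])<.2)&(abs(y-box0[1])<.2)
    bm=(h>.12)&(g<60)&near
    nb,lab,s,cc=cv2.connectedComponentsWithStats(bm.astype(np.uint8))
    for i in range(1,nb):
        if s[i,4]>25: print(" dark high",s[i],cc[i].round(1),np.nanmedian(X[lab==i],0).round(3))
    # plate
    mm=near&(abs(h-.066)<.01)&(hsv[...,1]<60)&(g>90)
    nb,lab,s,cc=cv2.connectedComponentsWithStats(mm.astype(np.uint8))
    for i in range(1,nb):
        if s[i,4]>15: print(" grey low",s[i],cc[i].round(1),onz(C,[cc[i]],.066)[0].round(4),np.nanmedian(X[lab==i],0).round(3))
    # disc
    dm=(abs(h-.072)<.008)&(hsv[...,1]<50)&(g>120)&~near
    nb,lab,s,cc=cv2.connectedComponentsWithStats(dm.astype(np.uint8)); i=1+s[1:,4].argmax()
    c=max(cv2.findContours((lab==i).astype(np.uint8),0,1)[0],key=cv2.contourArea)[:,0,:]
    W=onz(C,c.astype(float),.072)[:,:2]*1000; hu=cv2.convexHull(W.astype(np.float32))
    print(" disc circle",cv2.minEnclosingCircle(hu),cv2.fitEllipse(hu), np.nanmedian(h[lab==i]))
    # bright straps/bar
    sm=(h>.095)&(h<.14)&(hsv[...,1]<60)&(g>110)&~near&(x>.2)&(x<.6)&(y<.1)
    print(" straps",sm.sum(), np.nanmedian(X[sm],0) if sm.any() else "")
    np.save(n+"_sm.npy",sm)
def crop(n,a,b,s):
    im=D[n][1][a[1]:b[1],a[0]:b[0],::-1]; return cv2.resize(im,None,fx=s,fy=s,interpolation=cv2.INTER_CUBIC)
A=crop("top",(285,190),(445,310),4.5); B=crop("side",(255,110),(365,210),5.0)
cv2.imwrite("pics/ct.png",A[:600,:800]); cv2.imwrite("pics/cs.png",B)
E
python3 m1.py
```

```text
top box ((539.9342041015625, 208.24026489257812), (215.63897705078125, 267.51318359375), 0.4375513792037964) z 0.05979029448549167
 dark high [131 236  18  17 229] [139.4 244. ] [0.484 0.288 0.143]
 grey low [215 234  14  14 159] [221.7 240.5] [0.5177 0.1262 0.066 ] [0.518 0.126 0.066]
 grey low [176 247   5   6  24] [178.  249.3] [0.486  0.2225 0.066 ] [0.486 0.223 0.064]
 grey low [199 247   5   6  26] [201.  249.5] [0.4918 0.1703 0.066 ] [0.492 0.171 0.063]
 disc circle ((507.8667907714844, -294.7700500488281), 74.76741790771484) ((507.9513854980469, -295.39447021484375), (146.2949981689453, 149.0163116455078), 115.60452270507812) 0.07128877520467403
 straps 729 [ 0.53291104 -0.13478182  0.11761977]
side box ((538.6201782226562, 215.01889038085938), (215.61651611328125, 273.3838195800781), 1.1771751642227173) z 0.06073698961523111
 dark high [276 253  16  16 195] [283.5 260.7] [0.483 0.299 0.144]
 grey low [279 219  14  12 111] [285.4 224.5] [0.5185 0.1259 0.066 ] [0.519 0.127 0.067]
 grey low [289 237   6   5  22] [291.1 239.4] [0.4921 0.1711 0.066 ] [0.492 0.17  0.066]
 disc circle ((507.81610107421875, -300.2520751953125), 76.60728454589844) ((506.7041320800781, -306.5643005371094), (122.70565795898438, 150.06655883789062), 74.50376892089844) 0.07228819782371482
 straps 403 [ 0.52481431 -0.12489175  0.11888419]
```

View pics/ct.png

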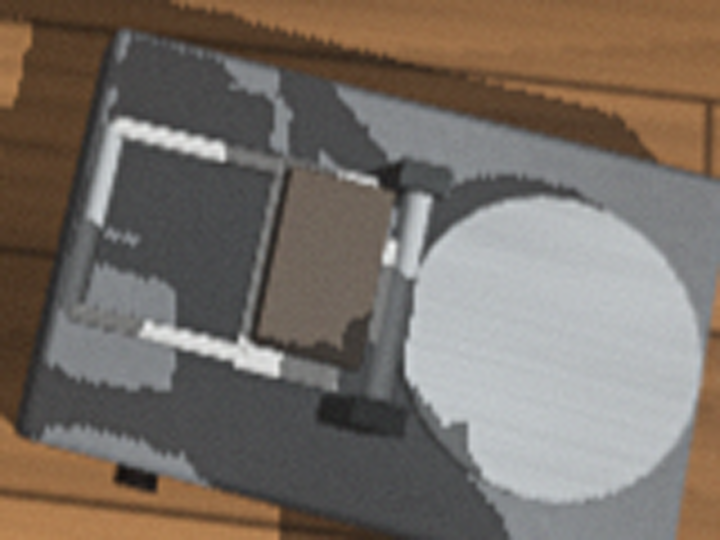

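View pics/cs.png

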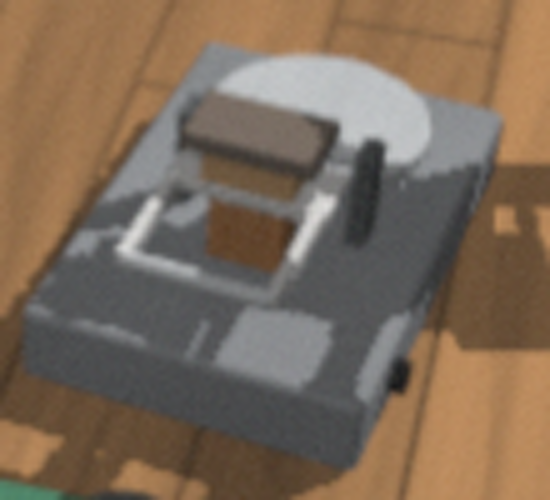

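Top crop: bar corners at crop (118,128) and (75,312), so full-picture (311.2,218.4) and (301.7,259.3). Side crop: bar corners at (125,248) and (262,296), so (280,159.6) and (307.4,169.2).

```bash
cat > m2.py <<'E'
from h import *
T,S=cam("top"),cam("side")
def tri(a,b):
    o1,d1=ray(T,[a]);o2,d2=ray(S,[b]);d1=d1[0]/np.linalg.norm(d1);d2=d2[0]/np.linalg.norm(d2)
    s=np.linalg.lstsq(np.c_[d1,-d2],o2-o1,rcond=None)[0]
    A=o1+s[0]*d1;B=o2+s[1]*d2; return (A+B)/2,np.linalg.norm(A-B)
for nm,a,b in[("bar mid",(306.5,238.9),(294,164.4)),("barA",(311.2,218.4),(280,159.6)),("barB",(301.7,259.3),(307.4,169.2)),("ball",(139.4,244),(283.5,260.7)),("mark",(221.7,240.5),(285.4,224.5))]:
    X,e=tri(a,b); print(nm,X.round(4),"gap",round(e,4))
A=onz(T,[(311.2,218.4),(301.7,259.3)],.113); print("bar on z=.113 top",A.round(4)); A2=onz(S,[(280,159.6),(307.4,169.2)],.113); print("side",A2.round(4))
disc=np.array([.508,-.296])
for P in(A,A2):
    m=P.mean(0)[:2]; d=(m-disc); L=np.linalg.norm(d); print("bar-disc",L,"(0.240)","ydir",np.degrees(np.arctan2(d[1],d[0])),"bar dir",np.degrees(np.arctan2(*(P[0]-P[1])[[1,0]])),"hinge",(disc+d/L*.09).round(4))
# outline of base in top: grey
mk=np.array([[.518,.126],[.486,.2225],[.492,.1705]]);mk[0]=(.5181,.12605);mk[2]=(.49195,.1707)
a=np.array([.73,-.11,.31]); r=np.array([.125]*3)
# fit rigid: marks in gearbox frame rel pivot
Q=np.c_[-np.cos(a),-np.sin(a)]*.125
qc,mc=Q.mean(0),mk.mean(0);H=(Q-qc).T@(mk-mc); th=np.arctan2(H[0,1]-H[1,0],H[0,0]+H[1,1])
R=np.array([[np.cos(th),-np.sin(th)],[np.sin(th),np.cos(th)]]);pv=mc-R@qc
print("pivot",pv,"yaw",np.degrees(th),"res",(mk-(Q@R.T+pv)).round(4).tolist())
for bx in((.5399,.2082),(.5386,.2150)): print("pivot from box",np.array(bx)+R@[.07,0])
b=tri((139.4,244),(283.5,260.7))[0]; v=R.T@(b[:2]-pv); print("ball r",np.linalg.norm(v),"angle",np.arctan2(-v[1],-v[0]))
E
python3 m2.py
```

```text
bar mid [ 0.54   -0.0606  0.1171] gap 0.0028
barA [ 0.5843 -0.0664  0.1203] gap 0.0007
barB [ 0.4973 -0.0546  0.114 ] gap 0.0064
ball [0.4846 0.2914 0.134 ] gap 0.0001
mark [0.518  0.1261 0.0662] gap 0.0006
bar on z=.113 top [[ 0.5851 -0.0673  0.113 ]
 [ 0.4942 -0.055   0.113 ]]
side [[ 0.5867 -0.0752  0.113 ]
 [ 0.5007 -0.0556  0.113 ]]
bar-disc 0.23696871671783826 (0.240) ydir 82.3282017281023 bar dir -7.699643144911219 hinge [ 0.52   -0.2068]
bar-disc 0.23332419957149902 (0.240) ydir 81.20194201767782 bar dir -12.840473130247391 hinge [ 0.5218 -0.2071]
pivot [0.61040481 0.21030054] yaw 0.6625113619661667 res [[-0.0001, 0.0002], [-0.0, -0.0001], [0.0001, -0.0001]]
pivot from box [0.60989532 0.20900939]
pivot from box [0.60859532 0.21580939]
ball r 0.1496910451782455 angle -0.583916963655529
```

>>> send_rows(targets=[[0.5,0.035,0.037,0,-0.06],[0.5,0.035,0.037,0,-0.06],[0.5,0.035,0.037,0,-0.06],[0.5,0.035,0.037,0,-0.06],[0.5,0.035,0.037,0,-0.06]])

```text
time: 0.6
tool_pos: [0.2958, -0.327, 0.2265]
tool_rot: [-3.141, 0.0, -0.066]
contact_force: [2.0, -0.6, 0.4]
opening: 0.0565
grip_force: 0.0
```

>>> send_rows(targets=[[0.5,0.035,0.038,0,-0.075],[0.5,0.035,0.038,0,0],[0.5,0.035,0.038,0,0],[0.5,0.035,0.038,0,0],[0.5,0.035,0.038,0,0]])

```text
time: 1.1
tool_pos: [0.4653, -0.1429, 0.2266]
tool_rot: [3.141, 0.0, -0.138]
contact_force: [1.8, -0.8, 0.0]
opening: 0.0458
grip_force: 0.0
```

>>> send_rows(targets=[[0.5,0.035,0.038,0,0],[0.5,0.033,0.038,0,0],[0.5,0,0,0,0],[0.5,0,0,0,0]])

```text
time: 1.5
tool_pos: [0.531, -0.0693, 0.226]
tool_rot: [3.141, 0.002, -0.135]
contact_force: [-0.3, -0.4, -0.4]
opening: 0.0462
grip_force: 0.0
```

Run:
```python
from h import *
st=observe(); print(st["time"],st["tool_pos"],st["tool_rot"],st["opening"],st["contact_force"])
p,d=read_camera("wrist"); np.savez("w1.npz",p=p,d=d); C=cam("wrist",st); print(C[2].round(3).tolist())
for n,P in(("bar",(.5406,-.058,.115)),("disc",(.508,-.296,.072))): print(n,proj(C,P)*1.5)
cv2.imwrite("pics/w1.png",cv2.resize(p[:,:,::-1],(768,576)))
```

```text
1.5 [ 0.53095863 -0.06931629  0.22596851] [ 3.14133783e+00  1.70844665e-03 -1.35494075e-01] 0.04617741785313065 [-0.32983255 -0.38983796 -0.35520826]
[[-0.135, 0.947, 0.291, 0.609], [-0.991, -0.129, -0.04, -0.08], [-0.0, -0.294, 0.956, 0.383], [0.0, 0.0, 0.0, 1.0]]
bar [[357.52639489 262.73781755]]
disc [[718.75247186 247.61196842]]
```

View pics/w1.png

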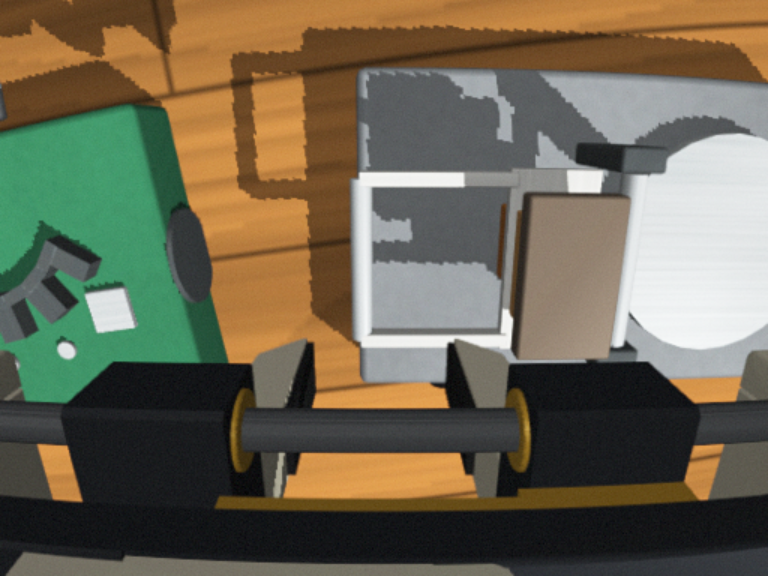

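The wrist view shows the bar upright at columns 354–371, rows 178–340, with its middle at about (362,259). That is about (0.542,-0.060), which agrees with the triangulation, and the yaw is square to the bar.

>>> send_rows(targets=[[0.5,0.005,0.005,-0.035,0],[0.5,0.005,0.004,-0.035,0],[0.5,0,0,-0.03,0],[0.5,0,0,-0.03,0],[0.5,0,0,0,0]], grip_force=12)

```text
time: 2.05
tool_pos: [0.5375, -0.0622, 0.0934]
tool_rot: [-3.141, 0.008, -0.141]
contact_force: [-0.9, -0.1, 0.2]
opening: 0.0459
grip_force: 0.0
```

>>> send_rows(targets=[[0,0,0,0,0],[0,0,0,0,0],[0,0,0,0,0],[0,0,0,0,0],[0,0,0,0,0]], grip_force=12)

```text
time: 2.55
tool_pos: [0.5416, -0.0601, 0.0977]
tool_rot: [-3.139, -0.002, -0.139]
contact_force: [0.3, 0.6, 4.2]
opening: 0.0117
grip_force: 12.0
```

>>> send_rows(targets=[[0,0,-0.001,0.0195,0],[0,-0.0005,-0.004,0.019,0],[0,-0.001,-0.006,0.0185,0],[0,-0.001,-0.0085,0.0175,0],[0,-0.0015,-0.011,0.0165,0]])

```text
time: 3.05
tool_pos: [0.5377, -0.0887, 0.1896]
tool_rot: [-3.136, -0.002, -0.137]
contact_force: [2.3, 11.0, 6.7]
opening: 0.0114
grip_force: 12.0
```

>>> send_rows(targets=[[0,0,0,0,0]])

```text
time: 3.15
tool_pos: [0.5378, -0.0899, 0.1911]
tool_rot: [-3.138, -0.004, -0.138]
contact_force: [-0.2, 12.7, 8.8]
opening: 0.0116
grip_force: 12.0
```

>>> send_rows(targets=[[0,0,0.002,0.0015,0],[0,-0.002,-0.013,0.015,0],[0,-0.002,-0.0145,0.013,0],[0,0,0,0,0]])

```text
time: 3.55
tool_pos: [0.5341, -0.117, 0.2204]
tool_rot: [-3.14, -0.005, -0.139]
contact_force: [1.7, 9.0, 9.6]
opening: 0.0117
grip_force: 12.0
```

>>> send_rows(targets=[[0,0,0.002,0.0025,0],[0,0,0,0,0]])

```text
time: 3.75
tool_pos: [0.5342, -0.1161, 0.22]
tool_rot: [3.14, -0.003, -0.138]
contact_force: [5.8, -1.5, -3.4]
opening: 0.0115
grip_force: 12.0
```

>>> send_rows(targets=[[0,-0.002,-0.015,0.01,0],[0,-0.0025,-0.0175,0.0087,0],[0,-0.0025,-0.0185,0.0063,0],[0,0,0,0,0]])

```text
time: 4.15
tool_pos: [0.5265, -0.1679, 0.2463]
tool_rot: [3.14, -0.003, -0.14]
contact_force: [0.3, 3.1, 7.3]
opening: 0.0115
grip_force: 12.0
```

>>> send_rows(targets=[[0,-0.0025,-0.019,0.005,0],[0,-0.0025,-0.0195,0.0013,0],[0,-0.0025,-0.0195,-0.0013,0],[0,-0.0025,-0.019,-0.0038,0],[0,0,0,0,0]])

```text
time: 4.65
tool_pos: [0.5155, -0.2455, 0.2457]
tool_rot: [3.139, 0.0, -0.14]
contact_force: [-0.5, -1.5, 3.4]
opening: 0.0116
grip_force: 12.0
```

>>> send_rows(targets=[[0,-0.0025,-0.0185,-0.006,0],[0,-0.0025,-0.0175,-0.0085,0],[0,-0.0025,-0.016,-0.011,0],[0,-0.002,-0.0145,-0.013,0],[0,0,0,0,0]])

```text
time: 5.15
tool_pos: [0.5061, -0.3128, 0.2049]
tool_rot: [3.14, 0.0, -0.14]
contact_force: [0.7, -3.2, 2.0]
opening: 0.0113
grip_force: 12.0
```

>>> send_rows(targets=[[0,-0.002,-0.013,-0.015,0],[0,-0.0015,-0.011,-0.0163,0],[0,-0.001,-0.0085,-0.0175,0],[0,-0.001,-0.006,-0.0185,0],[0,0,0,0,0]])

```text
time: 5.65
tool_pos: [0.5009, -0.3513, 0.1366]
tool_rot: [3.14, -0.001, -0.139]
contact_force: [1.8, -7.1, 0.9]
opening: 0.0114
grip_force: 12.0
```

>>> send_rows(targets=[[0,0,-0.003,-0.01,0],[0,0,-0.002,-0.01,0],[0,0,-0.001,-0.008,0],[0,0,-0.0005,-0.007,0],[0,0,0,0,0]])

```text
time: 6.15
tool_pos: [0.5002, -0.3569, 0.1026]
tool_rot: [3.14, 0.001, -0.139]
contact_force: [-0.7, -7.8, -0.4]
opening: 0.0114
grip_force: 12.0
```

>>> send_rows(targets=[[0,0,-0.001,-0.002,0],[0,0,0,-0.002,0],[0,0,0,-0.002,0],[0,0,0,0,0]])

```text
time: 6.55
tool_pos: [0.5002, -0.3571, 0.0975]
tool_rot: [3.141, 0.001, -0.139]
contact_force: [-1.2, -7.3, -0.3]
opening: 0.0114
grip_force: 12.0
```

>>> send_rows(targets=[[0,0,0,-0.001,0],[0,0,0,-0.001,0],[0,0,0,0,0]])

```text
time: 6.85
tool_pos: [0.5002, -0.3572, 0.0956]
tool_rot: [3.14, 0.001, -0.138]
contact_force: [-1.7, -6.2, -0.8]
opening: 0.0117
grip_force: 12.0
```

>>> send_rows(targets=[[0,0,0,-0.001,0],[0,0,0,-0.001,0],[0,0,0,0,0]])

```text
time: 7.15
tool_pos: [0.5002, -0.3572, 0.0936]
tool_rot: [3.14, 0.001, -0.138]
contact_force: [-1.3, -8.0, -1.4]
opening: 0.0117
grip_force: 12.0
```

>>> send_rows(targets=[[0,0,0,-0.001,0],[0,0,0,-0.001,0],[0,0,0,-0.001,0],[0,0,0,0,0]])

```text
time: 7.55
tool_pos: [0.5004, -0.3573, 0.0931]
tool_rot: [3.139, -0.0, -0.138]
contact_force: [-6.2, -3.9, 12.5]
opening: 0.0117
grip_force: 12.0
```

Run:
```python
from h import *
st=observe(); print(st["tool_pos"],st["contact_force"])
p,d=read_camera("side"); C=cam("side")
cv2.imwrite("pics/s2.png",cv2.resize(p[90:230,240:400,::-1],None,fx=4.2,fy=4.2,interpolation=cv2.INTER_CUBIC))
```

```text
[ 0.50037967 -0.3572509   0.09307465] [-6.24845147 -3.92206793 12.49297129]
```

View pics/s2.png

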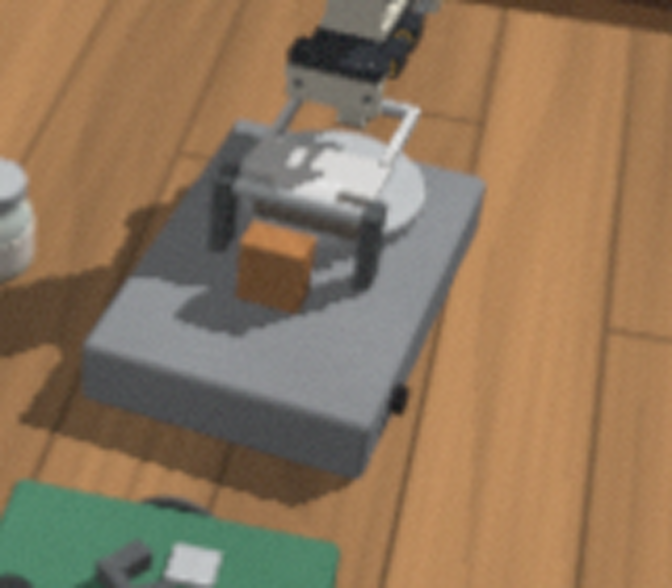

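The crop shows the carrier turned right over, stone on the disc, with contact felt at 12 N. Releasing.

>>> send_rows(targets=[[0,0,0,0.002,0],[0.15,0,0,0,0],[0.5,0,0,0,0],[0.5,0,0,0,0],[0.5,0,0,0,0]])

```text
time: 8.1
tool_pos: [0.5009, -0.3552, 0.0934]
tool_rot: [-3.14, 0.001, -0.138]
contact_force: [0.2, -0.6, -0.8]
opening: 0.0332
grip_force: 0.0
```

>>> send_rows(targets=[[0.5,0,0,0.03,0],[0.5,0,0,0.04,0],[0.5,0,0,0.045,0],[0.5,0,0,0.045,0],[0.5,0,0,0,0]])

```text
time: 8.6
tool_pos: [0.5033, -0.3573, 0.2613]
tool_rot: [3.135, -0.011, -0.138]
contact_force: [0.8, -0.5, -0.3]
opening: 0.0459
grip_force: 0.0
```

Run:
```python
from h import *
st=observe(); print(st["time"],st["tool_pos"],st["tool_rot"],st["qpos"])
n="side";p,d=read_camera(n); C=cam(n)
v,u=np.mgrid[0:384,0:512]; X=cloud(C,d,np.c_[u.ravel(),v.ravel()]).reshape(384,512,3)
e=np.array([.139,.99]);r=(X[...,:2]-[.520,-.207]);a=r@e;b=r@[.99,-.139]
hsv=cv2.cvtColor(p,cv2.COLOR_RGB2HSV)
for lo,hi in((-.065,-.05),(-.05,-.025)):   # plate back
    m=(a>lo)&(a<hi)&(abs(b)<.04)&(d>0); print("plate",m.sum(),np.median(X[m][:,2]))
m=(a<-.145)&(a>-.158)&(abs(b)<.035)&(X[...,2]>.095); print("bar",m.sum(),np.percentile(X[m][:,2],[50,90]) if m.any() else "")
```

```text
8.6 [ 0.50326737 -0.3572578   0.26133218] [ 3.13466817 -0.01069295 -0.13761887] [-7.41625103e-01  4.86982780e-01  1.20181547e+00  3.76685806e-04
  1.44006074e+00  9.66780392e-01]
plate 396 0.3477932795517966
plate 128 0.11790340310291508
bar 76 [0.1204759  0.46383627]
```

>>> send_rows(targets=[[0.8,0,0.046,0,-0.043],[0.8,-0.002,0.046,0,-0.043],[0.8,-0.002,0.046,0,-0.043],[0.8,-0.002,0.046,0,-0.043],[0.8,-0.002,0.046,0,-0.043]])

```text
time: 9.15
tool_pos: [0.4919, -0.1236, 0.2525]
tool_rot: [-3.141, 0.003, -0.355]
contact_force: [0.5, 0.6, -1.1]
opening: 0.0731
grip_force: 0.0
```

>>> send_rows(targets=[[0.8,-0.002,0.046,0,-0.043],[0.8,-0.002,0.046,0,-0.043],[0.8,-0.002,0.046,0,-0.043],[0.8,-0.002,0.046,0,-0.043],[0.8,-0.002,0.046,0,-0.043]])

```text
time: 9.65
tool_pos: [0.4818, 0.1062, 0.2527]
tool_rot: [3.14, 0.002, -0.57]
contact_force: [1.5, -0.1, -1.0]
opening: 0.0733
grip_force: 0.0
```

>>> send_rows(targets=[[0.8,0,0.046,0,0],[0.8,0,0.046,0,0],[0.8,0,0.046,0,0],[0.8,0,0,0,0]])

```text
time: 10.05
tool_pos: [0.4814, 0.2471, 0.2522]
tool_rot: [3.141, 0.003, -0.562]
contact_force: [0.3, -0.0, 0.4]
opening: 0.0732
grip_force: 0.0
```

Run:
```python
from h import *
st=observe(); print(st["time"],st["tool_pos"],st["tool_rot"],st["opening"],st["contact_force"],st["qpos"][5])
p,d=read_camera("wrist"); C=cam("wrist",st)
pred=proj(C,(.4846,.2914,.132))[0]; print("pred",pred*1.5)
cv2.imwrite("pics/w2.png",cv2.resize(p[:,:,::-1],(768,576)))
```

```text
10.05 [0.48136775 0.24706587 0.25216344] [ 3.14078865  0.00320206 -0.56231817] 0.07321945422282931 [ 0.29951505 -0.03373378  0.38234665] 2.464015271407836
pred [313.37237849 305.72160995]
```

View pics/w2.png

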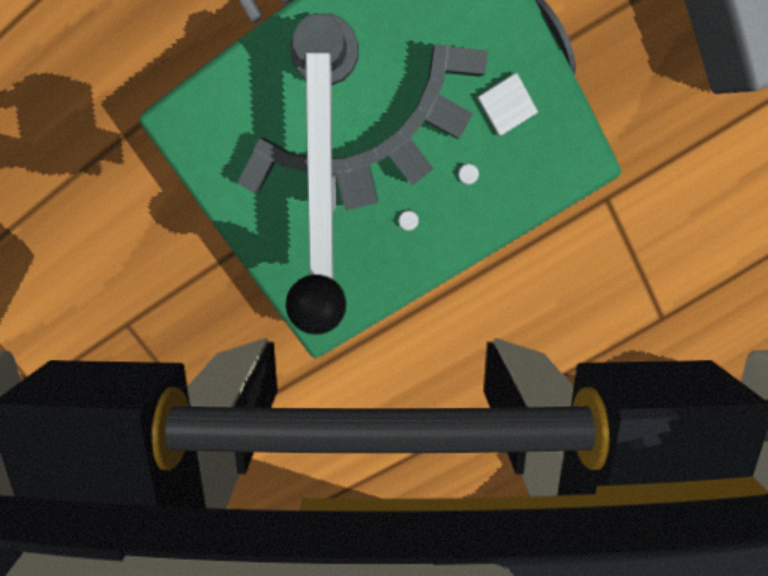

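The wrist view shows the ball at (316,304), within 3 px of the prediction, and the lever square to the fingers.

>>> send_rows(targets=[[0.8,0.0015,0.022,0,-0.01],[0.8,0.0015,0.0225,0,0],[0.8,0,0,-0.04,0],[0.8,0,0,-0.04,0],[0.8,0,0,-0.03,0]])

```text
time: 10.6
tool_pos: [0.4847, 0.285, 0.1409]
tool_rot: [3.138, 0.002, -0.579]
contact_force: [-0.4, 0.3, -0.4]
opening: 0.0736
grip_force: 0.0
```

>>> send_rows(targets=[[0.8,0,0,-0.02,0],[0.8,0,0,-0.01,0],[0.8,0,0,0,0],[0.8,0,0,0,0]])

```text
time: 11.0
tool_pos: [0.4866, 0.2863, 0.1148]
tool_rot: [-3.141, -0.001, -0.579]
contact_force: [0.2, 0.1, -0.6]
opening: 0.0737
grip_force: 0.0
```

>>> send_rows(targets=[[0.8,-0.002,0.005,-0.003,0],[0.8,0,0,0,0],[0,0,0,0,0],[0,0,0,0,0],[0,0,0,0,0]], grip_force=15)

```text
time: 11.5
tool_pos: [0.4841, 0.2917, 0.1114]
tool_rot: [-3.141, -0.0, -0.578]
contact_force: [0.0, 0.5, 0.4]
opening: 0.0539
grip_force: 0.0
```

>>> send_rows(targets=[[0,0,0,0,0],[0,0,0,0,0]])

```text
time: 11.7
tool_pos: [0.484, 0.2916, 0.1112]
tool_rot: [3.141, 0.0, -0.578]
contact_force: [0.4, 0.4, 0.2]
opening: 0.0381
grip_force: 0.0
```

>>> send_rows(targets=[[0,0,0,0,0],[0,0,0,0,0],[0,0.0025,-0.0015,0.0105,0],[0,0.003,-0.002,0.01,0],[0,0,0,0,0]])

```text
time: 12.2
tool_pos: [0.4903, 0.2883, 0.1334]
tool_rot: [-3.14, -0.001, -0.579]
contact_force: [-0.1, 1.0, -2.3]
opening: 0.0351
grip_force: 15.0
```

>>> send_rows(targets=[[0,0.0035,-0.0025,0.01,0],[0,0.004,-0.0025,0.0095,0],[0,0.0045,-0.003,0.009,0],[0,0,0,0,0]])

```text
time: 12.6
tool_pos: [0.5028, 0.28, 0.1619]
tool_rot: [-3.139, -0.002, -0.579]
contact_force: [-1.4, 1.3, -1.9]
opening: 0.0348
grip_force: 15.0
```

>>> send_rows(targets=[[0,-0.007,-0.012,0,0.11],[0,-0.0055,-0.013,0,0.11],[0,-0.004,-0.0135,0,0.11],[0,-0.0025,-0.014,0,0.11],[0,0,0,0,0]])

```text
time: 13.1
tool_pos: [0.4812, 0.2265, 0.1601]
tool_rot: [3.141, 0.003, -0.137]
contact_force: [-5.2, 1.2, 0.8]
opening: 0.0349
grip_force: 15.0
```

>>> send_rows(targets=[[0,0.001,-0.013,0.001,0.11],[0,0.0005,-0.014,0,0.11],[0,0.002,-0.014,0,0.11],[0,0.0035,-0.0135,0,0.11],[0,0,0,0,0]])

```text
time: 13.6
tool_pos: [0.4863, 0.1715, 0.1609]
tool_rot: [3.142, 0.008, 0.302]
contact_force: [-13.6, -5.2, 6.9]
opening: 0.0349
grip_force: 15.0
```

>>> send_rows(targets=[[0,-0.002,-0.0005,0.001,0],[0,0.005,-0.013,0,0.11],[0,0.0065,-0.0125,0,0.11],[0,0,0,0,0]])

```text
time: 14.0
tool_pos: [0.498, 0.1457, 0.1621]
tool_rot: [-3.142, 0.004, 0.522]
contact_force: [-8.1, -3.9, 2.9]
opening: 0.0349
grip_force: 15.0
```

>>> send_rows(targets=[[0,0.0065,-0.0125,0,0.11],[0,0.0085,-0.0115,0,0.11],[0,0,0,0,0]])

```text
time: 14.3
tool_pos: [0.5146, 0.1223, 0.1621]
tool_rot: [3.141, 0.0, 0.74]
contact_force: [-2.7, -0.6, 0.2]
opening: 0.0349
grip_force: 15.0
```

>>> send_rows(targets=[[0,-0.004,-0.0038,-0.0095,0],[0,-0.0037,-0.0034,-0.0095,0],[0,0,0,0,0]])

```text
time: 14.6
tool_pos: [0.5052, 0.1161, 0.142]
tool_rot: [-3.14, 0.002, 0.738]
contact_force: [-3.4, -2.1, 0.2]
opening: 0.0349
grip_force: 15.0
```

>>> send_rows(targets=[[0,-0.0022,-0.004,-0.01,0],[0,-0.0025,-0.0025,-0.01,0],[0,0,0,0,0]])

```text
time: 14.9
tool_pos: [0.5012, 0.1096, 0.1221]
tool_rot: [-3.141, 0.001, 0.74]
contact_force: [-2.2, -1.9, -1.5]
opening: 0.0349
grip_force: 15.0
```

>>> send_rows(targets=[[0,-0.002,-0.002,-0.006,0],[0,-0.0005,-0.0005,-0.004,0],[0,0,0,-0.001,0],[0,0,0,0,0]])

```text
time: 15.3
tool_pos: [0.4995, 0.1072, 0.1122]
tool_rot: [3.141, -0.001, 0.742]
contact_force: [0.7, 0.9, -2.4]
opening: 0.0351
grip_force: 15.0
```

Nearly home, and the weight is still on the gripper. I'll go down until contact, then release.

>>> send_rows(targets=[[0,0,0,-0.001,0],[0,0,0,-0.001,0],[0,0,0,0,0]])

```text
time: 15.6
tool_pos: [0.4993, 0.1069, 0.1106]
tool_rot: [3.141, -0.0, 0.742]
contact_force: [-1.3, -0.2, 3.3]
opening: 0.035
grip_force: 15.0
```

>>> send_rows(targets=[[0.2,0,0,0,0],[0.5,0,0,0,0],[0.8,0,0,0,0],[0.8,0,0,0,0],[0.8,0,0,0,0]])

```text
time: 16.1
tool_pos: [0.499, 0.107, 0.11]
tool_rot: [-3.141, 0.0, 0.742]
contact_force: [0.6, -0.4, 0.9]
opening: 0.0621
grip_force: 0.0
```

>>> send_rows(targets=[[0.8,0,0,0.03,0],[0.8,0,0,0.04,0],[0.8,0,0,0.045,0],[0.8,0,0,0.04,0],[0.8,0,0,0,0]])

```text
time: 16.6
tool_pos: [0.5016, 0.1072, 0.2709]
tool_rot: [3.135, -0.009, 0.742]
contact_force: [1.2, 0.8, -0.2]
opening: 0.0736
grip_force: 0.0
```

>>> send_rows(targets=[[0.8,0,-0.045,0,0],[0.8,0,-0.045,0,0],[0.8,0,-0.045,0,0],[0.8,0,-0.045,0,0],[0.8,0,-0.045,0,0]])

```text
time: 17.1
tool_pos: [0.4986, -0.1196, 0.2645]
tool_rot: [-3.141, 0.0, 0.742]
contact_force: [0.9, -0.1, 0.8]
opening: 0.0735
grip_force: 0.0
```

```bash
cat > chk.py <<'E'
from h import *
st=observe(); print(st["time"],st["tool_pos"],st["contact_force"])
P={}
for n in("top","side"):
    p,d=read_camera(n); C=cam(n); P[n]=p
    v,u=np.mgrid[0:384,0:512]; X=cloud(C,d,np.c_[u.ravel(),v.ravel()]).reshape(384,512,3)
    m=(p.max(2)<60)&(X[...,2]>.115)&(X[...,2]<.17)&(abs(X[...,0]-.5)<.06)&(abs(X[...,1]-.12)<.08)&(d>0)
    nb,lab,s,cc=cv2.connectedComponentsWithStats(m.astype(np.uint8)); i=1+s[1:,4].argmax() if nb>1 else None
    if i: o,dd=ray(C,[cc[i]]); print(n,"ball",s[i],onz(C,[cc[i]],.131)[0].round(4),"med",np.median(X[lab==i],0).round(3),"px",cc[i].round(1))
    cv2.imwrite(f"pics/{n}9.png",cv2.resize(p[:,:,::-1],(768,576)))
E
python3 chk.py
```

```text
17.1 [ 0.49860468 -0.11962645  0.26446762] [ 0.87278387 -0.07226023  0.8166103 ]
top ball [218 240  16  16 205] [0.4994 0.1092 0.131 ] med [0.498 0.108 0.144] px [225.7 247.2]
side ball [289 197  13  14 135] [0.5003 0.1061 0.131 ] med [0.498 0.118 0.143] px [295.3 203.4]
```

View pics/top9.png

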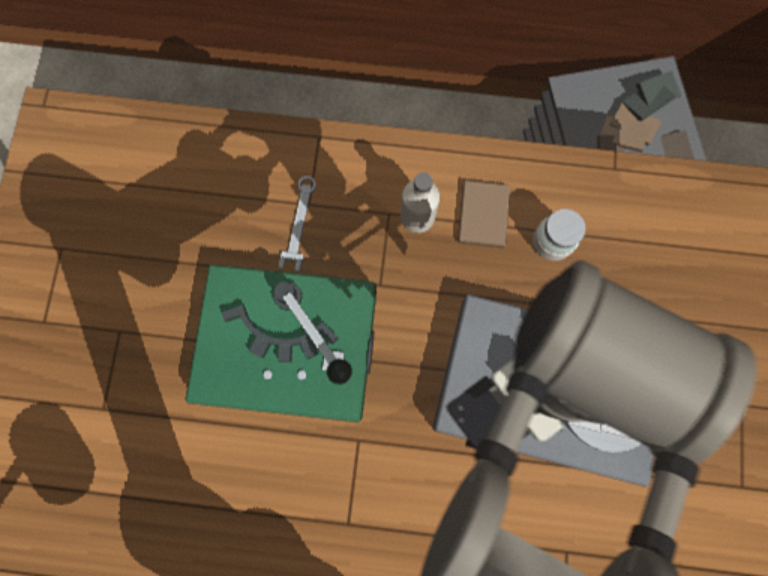

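The top view shows the lever over the square plate, ball at (339,371). Ball position and height match "fully down", the loose things are unmoved, and the arm is clear. The carrier was checked level on the disc before the lever work.

```bash
python3 -c "
from cell import hand_in
print(hand_in())"
```

```text
the job is handed in; nothing more can be done
None
```

I've handed the job in. The camera checks showed the stone turned over and flat on the lap disc, the lever fully down in the square-plate notch and the loose things unmoved; no verdict came back.

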